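# Hang the T-bar driver back on the crowded counter rack

## Task

Draw the T-bar driver with the blue grip out of its wooden stand and hang it on the empty middle hook of the rack: with its crossbar just above the lips, push the bar back against the sprung orange keeper, then lower it so that it sits right down on the two rails behind the red lips, hanging upright and trapped there by the keeper, and let go. Treat the rack gently (never force the tool against it), and do not knock the tools hanging on either side or the green-gripped driver in the stand.

Things in the scene. Friction and masses are not known exactly. Their poses are not given: they have to be found in the camera images.
- driver_grip (a point): centre of the blue square grip block (24 x 24 mm, 40 mm tall) on top of the T-bar driver to be hung (0.13 to 0.21 kg, 139 mm long), which starts upright in one of the stand's two sockets. z up along the shank, y along its crossbar; alike from either side. The crossbar's axis is 24 mm below, the shank's tip 119 mm below. Pinch the block across x, so that the fingers clear the bar.
- driver_bar (a point): middle of the driver's dark round crossbar, on its axis: 16 mm thick, 62 mm long, just below the grip block and 95 mm above the tip of the round steel shank (10 mm thick); axes as for the grip
- hook_rails (a point): point on the rack's middle hook, midway between its two rails and level with their tops, 150 mm above the counter. x points into the rack, y along the row of hooks, z up. Each hook is two level rails 10 mm wide and high with a 16 mm slot between for the shank, from x = -75 mm (open front) to +75 mm. Hooks are 72 mm apart. The driver may press on the rack with at most 25 N in all.
- hook_mouth (a point): open front end of the middle hook: 75 mm before hook_rails, same axes and height. The red seat is clamped ANYWHERE on the rails, its middle 50 to 100 mm behind this point; where is not measured: feel or look for it. From its middle, red lips 10 mm high on both rails reach from 15 to 9 mm in front; a 16 mm bar goes down behind them with its axis from 1 mm in front to 9 mm behind.
- keeper (a joint): how far the sprung orange keeper is pushed in (m), 0 to 0.014. Its two pads, 20 to 29 mm to each side of the slot, start 3 mm behind the seat's middle, 2 to 28 mm above the rails: meet them with the bar's axis 19 to 27 mm above the rails. It yields at 3 N plus 0.5 N per mm (10 N at its stop). A seated bar, axis 8 mm above the rails, rests against the lips and holds it in 4 mm.
- rack: the fixed steel rack; its origin is on the counter, 150 mm below hook_rails, same axes. Base plate 12 mm high; a back beam joins the rails at x = 75 to 95 mm, its top 3 mm below theirs, on two posts at y = +125 and -125 mm
- left_driver_bar (a point): bystander: middle of the crossbar (62 mm long) of the yellow-gripped T-bar driver hanging loosely on the hook at y = +72 mm of the rack; its yellow grip block reaches 44 mm above the bar's axis
- right_hammer_head (a point): bystander: centre of the head (62 mm long along y, 20 mm high) of the small hammer hanging loosely on the hook at y = -72 mm of the rack
- spare_driver_grip (a point): bystander: centre of the grip block of a like driver with a green grip, in the stand's other socket, 74 mm beside the blue one
- stand: wooden stand fixed on the counter, 70 x 150 x 62 mm, origin at the centre of its underside; two sockets 12 mm wide and 50 mm deep, at y = +37 and -37 mm

How it is judged:
On the way, in this order (a step that is already met when the one before it is completed fails the run):
1. the blue-gripped driver is drawn clear of its socket (z of driver_bar in the frame of stand above 0.16 m), for 0.1 s.
2. with its bar above the lips over the middle hook, the driver pushes the keeper in by more than 4 mm (y of driver_bar in the frame of hook_rails between -0.006 and 0.006 m and z of driver_bar in the frame of hook_rails above 0.015 m and value of joint keeper above 0.004 m), for 0.1 s.
At the end, for the whole second after the job is handed in: the blue-gripped driver hangs at rest on the middle hook: its crossbar lies down on both rails (axis 8 mm above them, within 3 mm), centred on the slot within 6 mm, behind the lips with the keeper pressing on it (pushed in 2 to 7 mm), upright within 0.25 rad and square to the hook within 0.12 rad (y of driver_bar in the frame of hook_rails between -0.006 and 0.006 m and x of driver_bar in the frame of hook_rails between -0.032 and 0.032 m and z of driver_bar in the frame of hook_rails between 0.005 and 0.011 m and angle between driver_bar's own z axis and vertical below 0.25 rad and angle between the y axis of driver_bar and the y axis of hook_rails, either way round below 0.12 rad and value of joint keeper between 0.002 and 0.007 m and linear speed of driver below 0.02 m/s and contact force between driver and rack above 0.5 N); the robot touches nothing.
It fails at once if the driver is forced against the rack with over 25 N (contact force between driver and rack above 25 N).
It fails at once if the hanging yellow-gripped driver is knocked: moved over 8 mm or tilted over 0.15 rad (distance of left_driver_bar from where it was at the start of the episode above 0.008 m or angle between left_driver_bar's own z axis and vertical above 0.15 rad).
It fails at once if the hanging hammer is knocked: moved over 8 mm or tilted over 0.15 rad (distance of right_hammer_head from where it was at the start of the episode above 0.008 m or angle between right_hammer_head's own z axis and vertical above 0.15 rad).
It fails at once if the green-gripped driver in the stand is moved over 10 mm (distance of spare_driver_grip from where it was at the start of the episode above 0.01 m).
It also fails if it takes over 67 s, if anything falls off the work surface, if the arm or the gripper's body presses on something with over 40 N, if the wrist force passes 120 N, or if a joint passes its speed limit or range.

## Robot

A 6-joint arm with a two-finger parallel gripper is mounted at the origin on the work surface. World frame = base frame: x ahead of the robot, y to its left, z up, the work surface at z = 0. Lengths are in m, angles in rad, forces in N, time in s.
With the tool pointing down it reaches from about 0.325 to 0.775 m from the base axis. Payload 9.3 kg.
Tool frame: the origin (TCP) lies between the finger pads; the fingertips stand 25 mm ahead of it and the grasp point (between the pads) lies 6 mm ahead of it (r.nose_length is the z of the fingertips in the tool frame, in m); z points along the fingers, y is the direction in which the jaws open and shut (so a half turn about z gives the same grasp; the last joint's range is limited). The gripper opens to 85 mm and grips with 20 to 120 N. Pads are 22 mm wide; open, the fingers measure 114 mm over their backs; the gripper's body (76 mm by 85 mm) begins 54 mm behind the grasp point. The pads swing forward as they close: fully open they stand 13 mm farther back than shut.
Start: joints at [-1.46, 0.259, 0.021, 1.334, 0, 1.418], TCP at [0.143, -0.531, 0.256] pointing down, gripper open.
Joint ranges: [-3.04, 3.04], [-0.91, 1.82], [-1.04, 1.36], [-1.92, 1.95], [-1.52, 1.45], [-3.14, 3.14]. Speed limits (rad/s): [2.22, 2.22, 2.79, 3.14, 3.14, 3.14].

## Interface

Orientations are given as a unit quaternion [x, y, z, w].
In Python, from bench import r gives the robot as it stands. Calls block until the motion is done:
- r.goto(position, orientation): joint-space move of the TCP to a pose.
- r.line_to(position, rate=0.15, rotation=None, threshold=None): straight line of the TCP; rotation=None keeps the orientation; rate is the mean speed in m/s. With threshold (N) it stops when the force on the tool has changed by that much, and returns True; else False.
- r.move_joints(angles): joint-space move.
- r.gripper_to(opening, f_grip=None): opening from 0.0 (shut) to 1.0 (fully open); f_grip is the grip in N (None keeps the last); returns when the fingers have stopped.
- r.sleep(seconds).
- r.ik(position, orientation): joint angles nearest the present ones, or None.
- r.get_obs(): the state.
- r.read_camera(name): name is "side" or "top"; returns the picture (400x640x3 uint8, blue, green, red); there is no depth.
- r.get_calibration(name): a dict with "K" (3x3 intrinsics, pixels), "R" (3x3) and "t" (3): a world point X has camera coordinates R X + t. Camera axes: x right, y down, z forward; pixel columns grow to the right and rows downward; lengths in m; the calibration is good to about 2 mm. A picture is of the moment at which its call begins. get_calibration takes no time and is no camera call.
A pose or a line that the arm cannot do raises r.MotionError and nothing moves.
- r.finish_job(): hands the job in, once; it reports no verdict.
The state is a dict: "t": time; "joint_positions": joint angles; "qvel": joint speeds; "effort": joint torques, N m; "eef_pos": TCP position; "eef_rot": TCP orientation; "ft_force": force on the tool from outside, world axes, zero at the start; "moment": the same for the moment, N m; "finger_gap": opening from 0.0 (shut) to 1.0 (fully open).
Only numpy, scipy, OpenCV 4.12 (cv2) and the standard library are available. Lean on these libraries where they do the work, as an engineer would, in place of code of your own. Each camera call takes 0.05 s, during which the arm holds its last target.

## Working session

There is one attempt and no reset: what is moved stays moved. The work goes in short steps, each a Python script; the robot and the scene stay as the last script left them, time stands still between calls to the robot, and variables do not carry over. Pictures are saved under pics/ and viewed, and the job is handed in when it is done.

```bash
ls; mkdir -p pics; python3 - <<'E'
from bench import r
import cv2
for n in ("side","top"):
    cv2.imwrite(f"pics/{n}0.png", r.read_camera(n))
    c=r.get_calibration(n); print(n,c)
print(r.get_obs()); print(r.nose_length)
E
```

```text
pics
side {'K': array([[381.20058602,   0.        , 311.42341509],
       [  0.        , 381.20058602, 191.39661188],
       [  0.        ,   0.        ,   1.        ]]), 'R': array([[ 0.99795937, -0.06372185, -0.00407708],
       [-0.04132431, -0.59587271, -0.80201497],
       [ 0.04867646,  0.80054684, -0.59729002]]), 't': array([-0.53337106,  0.1636316 ,  0.74392849])}
top {'K': array([[386.99913757,   0.        , 328.15974318],
       [  0.        , 386.99913757, 196.13198097],
       [  0.        ,   0.        ,   1.        ]]), 'R': array([[ 0.01263188, -0.99927611,  0.0358843 ],
       [-0.98727639, -0.01815309, -0.15797401],
       [ 0.15851106, -0.03343221, -0.98679103]]), 't': array([0.0451632 , 0.54021804, 0.95215169])}
{'t': 0.1, 'joint_positions': array([-1.45957701e+00,  2.59116655e-01,  2.08307600e-02,  1.33368245e+00,
       -1.22789641e-05,  1.41819120e+00]), 'qvel': array([-0.00051466, -0.00185987,  0.00124169,  0.0002404 , -0.00057789,
        0.00095645]), 'effort': array([ 3.53388721e-03, -5.56693912e+01,  3.45070481e+01,  1.16369053e-02,
       -2.22091894e-04,  1.55733005e-05]), 'eef_pos': array([ 0.1433907 , -0.53075034,  0.25573434]), 'eef_rot': array([ 9.91312021e-01,  1.31529969e-01,  5.98718648e-06, -5.86010107e-04]), 'ft_force': array([-0.00735946,  0.52989725, -0.09692305]), 'moment': array([-0.01723509, -0.05702093, -0.00900821]), 'finger_gap': 0.9989645293918927}
0.025
```

View pics/side0.png

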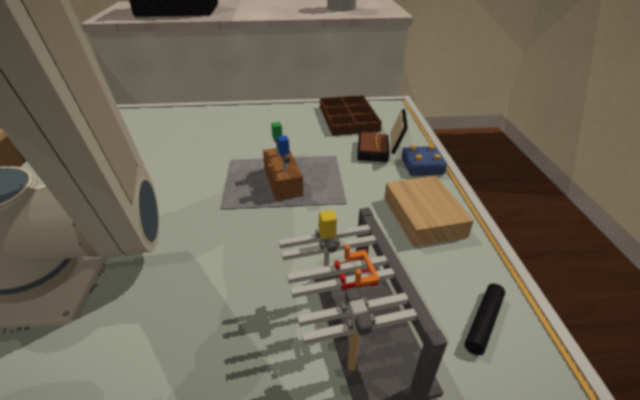

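View pics/top0.png

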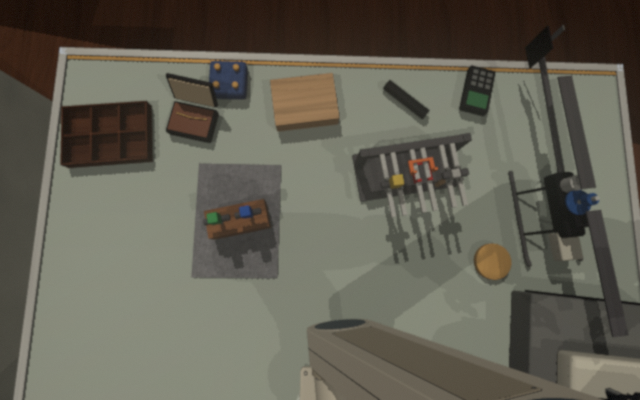

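The side view shows the blue grip at about (283,145), the green at (277,130), and the middle hook with the orange keeper around (365,265). The top view shows blue at (246,211), green at (212,217), and the keeper at (421,167). Next I'll zoom in and measure.

```bash
python3 - <<'E'
import cv2
s=cv2.imread("pics/side0.png");t=cv2.imread("pics/top0.png")
def z(im,x0,y0,x1,y1,f,n): cv2.imwrite(n,cv2.resize(im[y0:y1,x0:x1],None,fx=f,fy=f,interpolation=cv2.INTER_CUBIC))
z(s,270,200,450,330,4.4,"pics/s_rack.png"); z(t,345,125,475,215,6,"pics/t_rack.png")
z(s,220,110,350,210,6,"pics/s_st.png"); z(t,190,180,290,250,7,"pics/t_st.png")
E
```

```text
(no output)
```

View pics/s_rack.png

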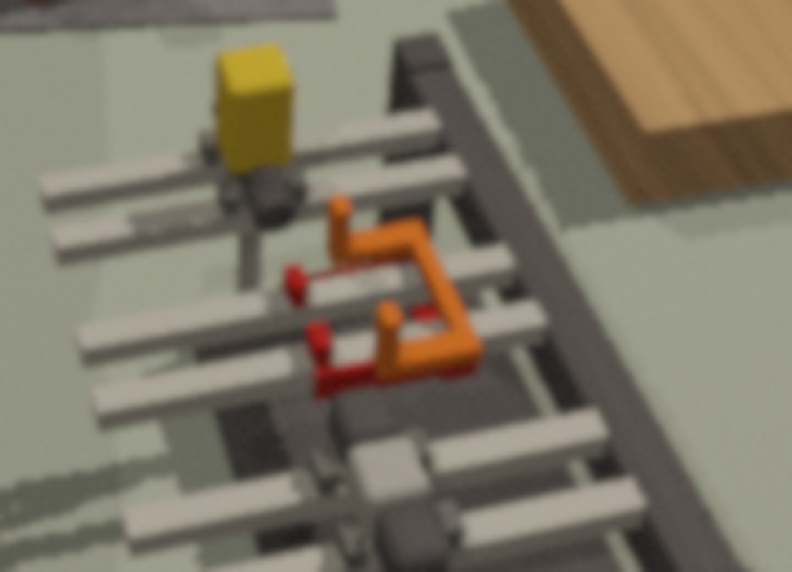

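View pics/t_rack.png

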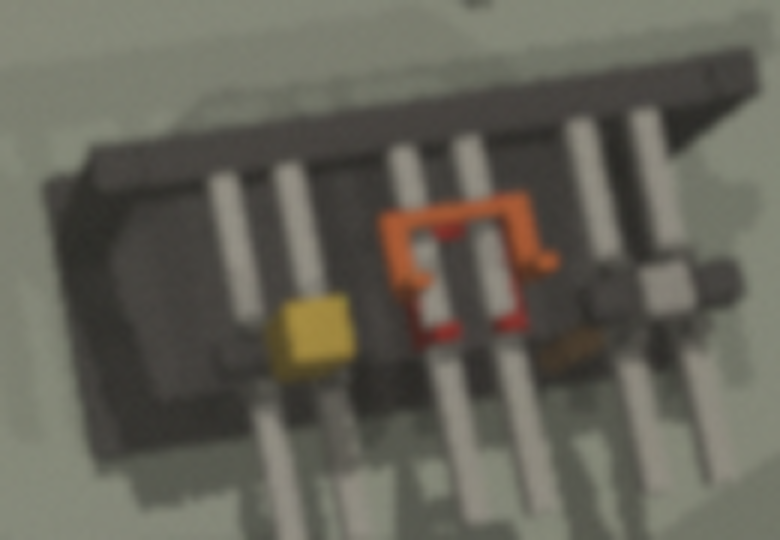

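View pics/s_st.png

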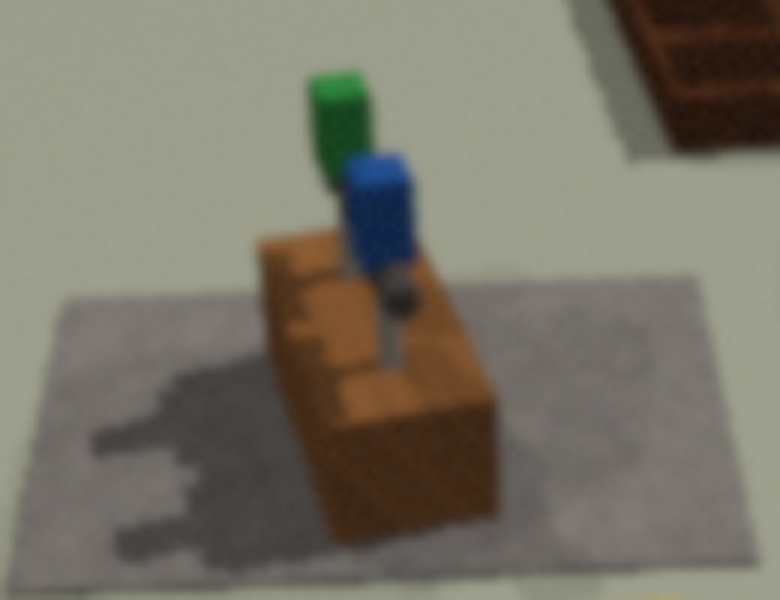

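View pics/t_st.png

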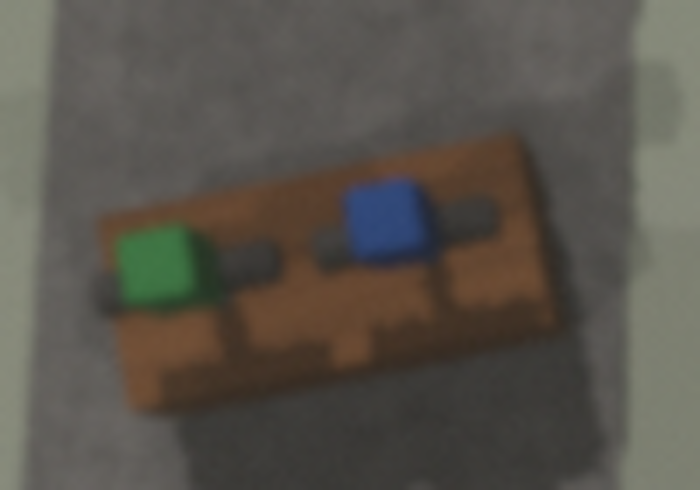

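```bash
cat > h.py <<'E'
import numpy as np, cv2
from bench import r
C={n:r.get_calibration(n) for n in("side","top")}
def ray(n,p):
    c=C[n];d=np.linalg.solve(c["K"],[p[0],p[1],1.]);d=c["R"].T@d
    return -c["R"].T@c["t"],d/np.linalg.norm(d)
def onz(n,p,z):
    o,d=ray(n,p);return o+d*(z-o[2])/d[2]
def tri(ps,pt):
    A=np.zeros((3,3));b=np.zeros(3);L=[]
    for n,p in(("side",ps),("top",pt)):
        o,d=ray(n,p);M=np.eye(3)-np.outer(d,d);A+=M;b+=M@o;L.append((o,d))
    X=np.linalg.solve(A,b)
    return X,[round(1e3*float(np.linalg.norm((np.eye(3)-np.outer(d,d))@(X-o))),1) for o,d in L]
def proj(n,X):
    c=C[n];q=c["K"]@(c["R"]@np.asarray(X)+c["t"]);return q[:2]/q[2]
def cents(m,mina=4):
    k,l,s,c=cv2.connectedComponentsWithStats(m.astype(np.uint8),connectivity=8)
    return [(c[i].round(2).tolist(),s[i].tolist()) for i in range(1,k) if s[i][4]>=mina]
E
python3 - <<'E'
from h import *
for n in("side","top"):
    im=cv2.imread(f"pics/{n}0.png");hsv=cv2.cvtColor(im,cv2.COLOR_BGR2HSV)
    H,S,V=[hsv[...,i].astype(int) for i in range(3)]
    R={"blue":(H>105)&(H<125)&(S>140),"green":(H>50)&(H<75)&(S>130),"yellow":(H>22)&(H<32)&(S>150),"orange":(H>6)&(H<14)&(S>170)&(V>120),"red":((H<4)|(H>175))&(S>170)}
    for k,m in R.items():
        roi=np.zeros_like(m);roi[110:330,190:480]=1
        for c,s in cents(m&roi,3): print(n,k,c,s)
    for k in("blue","green"):
        m=R[k];m2=m&roi; print(k,"V hist",np.percentile(V[m2],[5,25,50,75,95]))
E
```

```text
side blue [282.7, 144.52] [278, 136, 10, 19, 155]
side green [276.17, 129.52] [273, 123, 8, 16, 96]
side yellow [327.27, 224.14] [320, 211, 16, 28, 396]
side orange [346.59, 247.12] [345, 245, 4, 5, 17]
side orange [364.82, 265.79] [348, 250, 31, 34, 294]
side orange [357.92, 271.58] [356, 269, 5, 6, 24]
side red [336.73, 264.36] [335, 261, 4, 8, 22]
side red [366.09, 270.36] [364, 269, 5, 3, 11]
side red [345.34, 282.62] [340, 274, 15, 16, 92]
side red [373.5, 284.0] [372, 284, 4, 1, 4]
blue V hist [ 71.   72.   74.   97.5 141.3]
green V hist [ 66.    67.    70.    97.5  133.25]
top blue [244.83, 211.12] [241, 207, 9, 9, 72]
top yellow [397.61, 179.37] [393, 176, 10, 9, 38]
top orange [430.96, 162.88] [428, 159, 6, 9, 24]
top orange [419.0, 160.8] [417, 160, 5, 2, 5]
top orange [410.71, 165.65] [409, 162, 4, 10, 17]
blue V hist [100.   112.75 118.5  120.   121.45]Traceback (most recent call last):
  File "<stdin>", line 10, in <module>
    return _quantile_unchecked(
        a, q, axis, out, overwrite_input, method, keepdims, weights)
    return _ureduce(a,
                    func=_quantile_ureduce_func,
    ...<5 lines>...
                    overwrite_input=overwrite_input,
                    method=method)
    r = func(a, **kwargs)
    result = _quantile(arr,
                       quantiles=q,
    ...<2 lines>...
                       out=out,
                       weights=wgt)
    previous = arr[previous_indexes]
               ~~~^^^^^^^^^^^^^^^^^^
IndexError: index 0 is out of bounds for axis 0 with size 0
```

```bash
python3 - <<'E'
from h import *
f=6
def up(im,x0,y0,x1,y1): return cv2.resize(im[y0:y1,x0:x1],None,fx=f,fy=f,interpolation=cv2.INTER_CUBIC)
def unz(c,x0,y0): return np.array([(c[0]+.5)/f-.5+x0,(c[1]+.5)/f-.5+y0])
P={}
for n,box in(("side",(255,110,320,200)),("top",(195,185,280,245))):
    im=cv2.imread(f"pics/{n}0.png").astype(np.float32); u=up(im,*box)
    b,g,rr=u[...,0],u[...,1],u[...,2]
    bl=b-rr; gr=g-np.maximum(b,rr)
    for k,ch in(("blue",bl),("green",gr)):
        mx=np.percentile(ch,99.8)
        sil=ch>0.4*np.percentile(ch[ch>0.3*mx],30)
        face=ch>(0.78 if n=="side" else .7)*mx
        for nm,m in(("sil",sil),("face",face)):
            cs=sorted(cents(m,60),key=lambda q:-q[1][4])[:1]
            for c,s in cs:
                p=unz(c,box[0],box[1]);P[n,k,nm]=p
                print(n,k,nm,p.round(2),[round(x/f,1) for x in s[2:4]],s[4]/36)
        cv2.imwrite(f"pics/m_{n}_{k}.png",np.hstack([sil,face]).astype(np.uint8)*255)
for k in("blue","green"):
    for nm in("sil","face"):
        print(k,nm,tri(P["side",k,nm],P["top",k,nm]))
    print("top face on .151",onz("top",P["top",k,"face"],.151),onz("side",P["side",k,"face"],.151))
E
```

```text
side blue sil [282.62 143.89] [12.5, 20.8] 205.22222222222223
side blue face [282.21 138.3 ] [8.8, 5.2] 35.77777777777778
side green sil [276.16 128.92] [11.7, 19.3] 162.83333333333334
side green face [275.93 124.23] [8.2, 4.5] 30.083333333333332
top blue sil [244.86 211.22] [12.3, 11.7] 121.13888888888889
top blue face [244.5  210.85] [10.2, 10.0] 82.0
top green sil [212.8 217.9] [14.3, 11.8] 135.41666666666666
top green face [211.87 217.53] [10.2, 10.3] 86.86111111111111
blue sil (array([0.4849469 , 0.24757102, 0.1331226 ]), [1.3, 1.3])
blue face (array([0.48435178, 0.24566181, 0.14876046]), [0.8, 0.8])
top face on .151 [0.48491652 0.24535584 0.151     ] [0.48364236 0.24127728 0.151     ]
green sil (array([0.4687459 , 0.31912235, 0.13531572]), [0.6, 0.6])
green face (array([0.46861488, 0.31778839, 0.14865943]), [0.3, 0.3])
top face on .151 [0.46863234 0.31720409 0.151     ] [0.46856014 0.31301737 0.151     ]
```

Blue grip: both views agree, with its centre at about (0.485, 0.246, 0.130). Its top triangulates to z=0.149 against the expected 0.151, and the green one is 74 mm away as stated. Next is the rack.

```bash
python3 - <<'E'
from h import *
f=6
box={"side":(270,200,450,330),"top":(345,125,475,215)}
for n in("side","top"):
    x0,y0,x1,y1=box[n]
    im=cv2.imread(f"pics/{n}0.png"); u=cv2.resize(im[y0:y1,x0:x1],None,fx=4,fy=4,interpolation=cv2.INTER_CUBIC)
    g=cv2.cvtColor(u,cv2.COLOR_BGR2GRAY)
    lsd=cv2.createLineSegmentDetector(0)
    L=lsd.detect(g)[0][:,0]
    v=u.copy()
    for i,l in enumerate(L):
        ln=np.hypot(l[2]-l[0],l[3]-l[1])
        if ln<60: continue
        q=[((a+.5)/4-.5)+o for a,o in zip(l,(x0,y0,x0,y0))]
        A,B=onz(n,q[:2],.15),onz(n,q[2:],.15)
        d=B-A
        ang=np.degrees(np.arctan2(d[1],d[0]))%180
        if not(ang<35 or ang>145): continue
        print(n,i,np.round(q,1),A[:2].round(4),B[:2].round(4),"ang",round(ang,1))
        cv2.line(v,tuple(int(a) for a in l[:2]),tuple(int(a) for a in l[2:]),(0,255,255),1)
        cv2.putText(v,str(i),(int(l[0]),int(l[1])),0,.4,(255,0,255),1)
    cv2.imwrite(f"pics/lsd_{n}.png",v)
E
```

```text
side 0 [344.4 322.7 316.8 329. ] [ 0.5614 -0.2463] [ 0.5256 -0.253 ] ang 10.6
side 2 [404.9 292.1 367.  299.9] [ 0.6504 -0.2041] [ 0.5963 -0.2135] ang 9.9
side 4 [373.3 234.4 356.5 237.5] [ 0.6296 -0.0873] [ 0.6014 -0.0927] ang 10.9
side 6 [413.1 307.6 373.9 316.3] [ 0.6546 -0.2297] [ 0.6006 -0.2394] ang 10.1
side 10 [338.3 277.3 303.9 284.9] [ 0.5625 -0.1721] [ 0.5128 -0.1824] ang 11.8
side 12 [337.1 306.2 311.3 312.1] [ 0.555  -0.2208] [ 0.5204 -0.2276] ang 11.1
side 18 [363.2 258.7 341.1 263.3] [ 0.6041 -0.1389] [ 0.5699 -0.1458] ang 11.5
side 26 [369.1 307.  407.3 298.8] [ 0.597  -0.2248] [ 0.6508 -0.2153] ang 10.0
side 36 [376.2 323.8 416.1 314.8] [ 0.6013 -0.2506] [ 0.6555 -0.2409] ang 10.1
side 42 [291.9 293.6 336.  284.7] [ 0.4958 -0.1962] [ 0.5577 -0.1851] ang 10.2
side 45 [282.5 256.1 299.6 253. ] [ 0.4832 -0.1252] [ 0.5093 -0.1207] ang 9.9
side 47 [371.6 263.  386.5 260.4] [ 0.6151 -0.1482] [ 0.6383 -0.1445] ang 8.9
side 49 [378.2 276.2 394.  273.3] [ 0.6197 -0.1739] [ 0.6435 -0.1701] ang 8.9
side 50 [288.2 279.2 330.4 271.1] [ 0.4911 -0.1707] [ 0.5525 -0.1597] ang 10.1
si
[... 1796 characters left out ...]
4
top 15 [449.2 143.1 454.1 166.1] [ 0.6543 -0.2278] [ 0.5989 -0.2372] ang 9.7
top 16 [390.  152.5 394.5 174. ] [ 0.6284 -0.0865] [ 0.5771 -0.0962] ang 10.7
top 17 [379.2 154.1 384.  177.6] [ 0.6239 -0.0609] [ 0.5681 -0.0717] ang 10.9
top 18 [360.  203.3 351.6 155.6] [ 0.5069 -0.0158] [0.6187 0.0038] ang 10.0
top 19 [426.8 182.1 433.6 209.4] [ 0.5593 -0.1714] [ 0.4956 -0.1856] ang 12.6
top 21 [395.8 214.2 390.7 191.1] [ 0.4831 -0.0979] [ 0.5365 -0.0869] ang 11.6
top 30 [438.7 145.  443.6 166.8] [ 0.6492 -0.2023] [ 0.5966 -0.2123] ang 10.8
top 38 [457.9 182.8 463.7 204.3] [ 0.5591 -0.2446] [ 0.5087 -0.2561] ang 12.9
top 55 [447.4 184.7 452.5 206.5] [ 0.5542 -0.2198] [ 0.5031 -0.2297] ang 11.1
```

View pics/lsd_side.png

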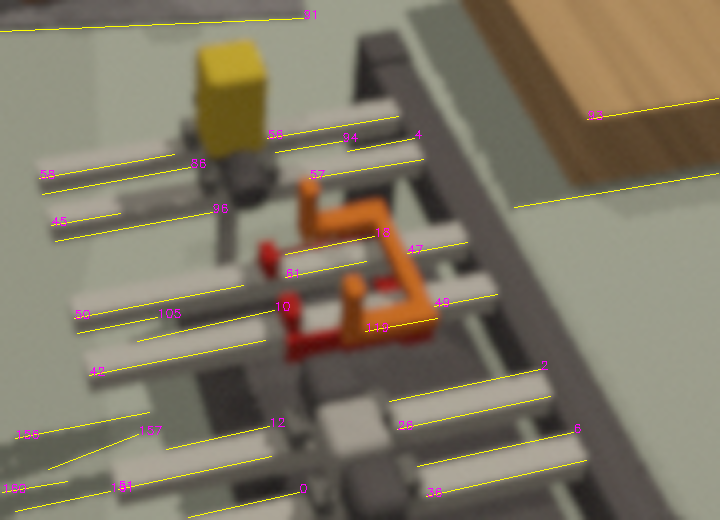

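View pics/lsd_top.png

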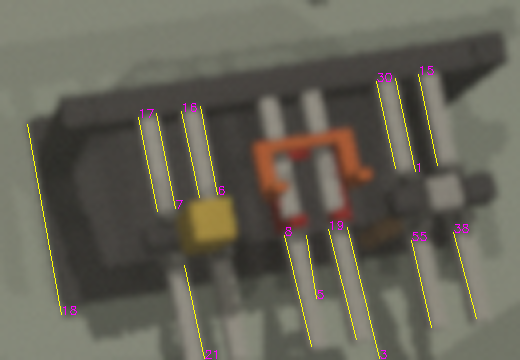

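```bash
cat > fit.py <<'E'
from h import *
from scipy.optimize import least_squares
L={"top":{90:[379.2,154.1,384.,177.6],80:[388.5,176.7,383.8,152.9],64:[390.,152.5,394.5,174.],54:[399.,173.2,394.8,151.3],18:[415.7,183.5,422.5,211.2],-8:[426.8,182.1,433.6,209.4],-18:[439.5,214.2,431.5,181.6],8:[423.8,199.2,421.1,183.5],-54:[438.7,145.,443.6,166.8],-64:[448.6,167.4,443.4,144.2],-80:[449.2,143.1,454.1,166.1]},
"side":{80.:[279.6,244.4,313.3,238.2],80.01:[336.6,234.3,369.3,228.7],54:[347.,244.3,375.6,239.5],8:[288.2,279.2,330.4,271.1],8.01:[371.6,263.,386.5,260.4],-18:[291.9,293.6,336.,284.7],-18.01:[378.2,276.2,394.,273.3],-64:[369.1,307.,407.3,298.8],-64.01:[299.2,322.1,337.5,313.8],-90:[376.2,323.8,416.1,314.8],-54:[404.9,292.1,367.,299.9],-80:[413.1,307.6,373.9,316.3]}}
for n in L:
    pts=[];off=[]
    for o,l in L[n].items():
        for q in(l[:2],l[2:]): pts.append(onz(n,q,.15)[:2]);off.append(o/1000)
    pts=np.array(pts);off=np.array(off)
    F=lambda p:(-np.sin(p[0])*pts[:,0]+np.cos(p[0])*pts[:,1]-p[1]-off)*1e3
    s=least_squares(F,[.18,-.27],loss="soft_l1")
    ph,c=s.x
    print(n,np.degrees(ph),c,"y at x=.58:",(c+np.sin(ph)*.58)/np.cos(ph));print(dict(zip((off*1000).round(1).tolist()[::2],np.round(F(s.x).reshape(-1,2),1).tolist())))
E
python3 fit.py
```

```text
top 10.705491867539216 -0.26598363783805834 y at x=.58: -0.16104536970631475
{90.0: [0.2, 0.0], 80.0: [-0.7, -1.1], 64.0: [0.3, 0.2], 54.0: [-0.6, -1.4], 18.0: [1.9, -0.1], -8.0: [1.5, -0.4], -18.0: [-1.5, 0.4], 8.0: [1.0, -0.6], -54.0: [0.5, 0.6], -64.0: [-0.8, -1.0], -80.0: [0.7, 1.7]}
side 10.217693017583525 -0.2630281897704857 y at x=.58: -0.1627234218671654
{80.0: [0.0, -0.3], 54.0: [0.2, -0.6], 8.0: [0.0, -0.5], -18.0: [0.0, -0.5], -64.0: [-0.1, -0.1], -90.0: [-0.2, -0.2], -54.0: [0.8, 1.2], -80.0: [0.9, 0.9]}
```

```bash
python3 - <<'E'
from h import *
f=8
a=np.radians(10.4);ex=np.array([np.cos(a),np.sin(a),0]);ey=np.array([-np.sin(a),np.cos(a),0])
x0=.58;O=np.array([.58,-.1619,.15])
def loc(X): return ((np.array([ex@(X-O),ey@(X-O),X[2]-.15]))*1e3).round(1)
for n,box in(("side",(325,240,400,295)),("top",(400,150,445,215))):
    im=cv2.imread(f"pics/{n}0.png").astype(np.float32)
    x0,y0,x1,y1=box;u=cv2.resize(im[y0:y1,x0:x1],None,fx=f,fy=f,interpolation=cv2.INTER_CUBIC)
    b,g,rr=u[...,0],u[...,1],u[...,2]
    red=(rr-g>60)&(g-b<20); 
    for c,s in sorted(cents(red,60),key=lambda q:-q[1][4]):
        p=np.array([(c[0]+.5)/f-.5+x0,(c[1]+.5)/f-.5+y0]); print(n,"red",p.round(1),[round(v/f,1) for v in s[:4]],round(s[4]/64,1),loc(onz(n,p,.157)))
    org=(rr-g>45)&(g-b>=20)
    cv2.imwrite(f"pics/ro_{n}.png",cv2.resize(np.hstack([u.clip(0,255).astype(np.uint8),cv2.merge([org*0,org*150,red*255]).astype(np.uint8)]),None,fx=.65,fy=.65))
# mouth ends
for n,p in(("side",(288.2,279.2)),("side",(291.9,293.6)),("top",(422.5,211.7)),("top",(435,210.3))): print(n,loc(onz(n,p,.15)))
E
```

```text
side red [345.7 281.9] [14.6, 33.1, 17.1, 16.4] 104.9 [-13.5 -22.8   7. ]
side red [336.9 263.5] [10.0, 20.5, 5.2, 7.9] 28.1 [-15.4  12.8   7. ]
side red [366.2 270.7] [38.6, 28.9, 6.8, 4.2] 19.1 [ 21.2 -10.7   7. ]
side red [372.8 283.7] [46.6, 43.5, 3.4, 1.4] 2.8 [ 21.7 -35.    7. ]
top red [419.1 162.7] [17.4, 11.9, 4.4, 2.6] 7.6 [24.7  4.8  7. ]
top red [430.2 178. ] [28.8, 27.1, 3.6, 2.5] 6.2 [-15.  -13.3   7. ]
top red [419.  179.9] [17.8, 29.2, 3.5, 2.2] 5.6 [-15.   13.3   7. ]
side [-89.    7.4   0. ]
side [-89.  -18.6   0. ]
top [-88.1  18.5   0. ]
top [-89.7 -10.8   0. ]
```

View pics/ro_side.png

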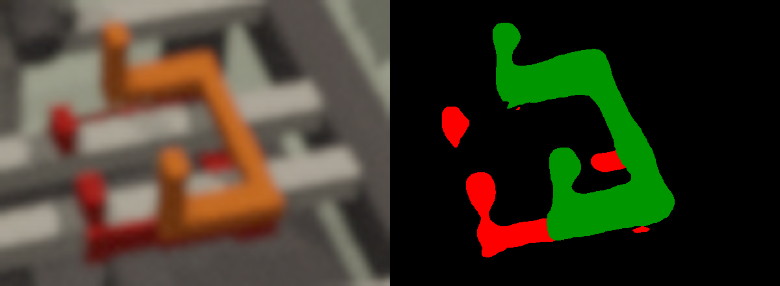

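View pics/ro_top.png

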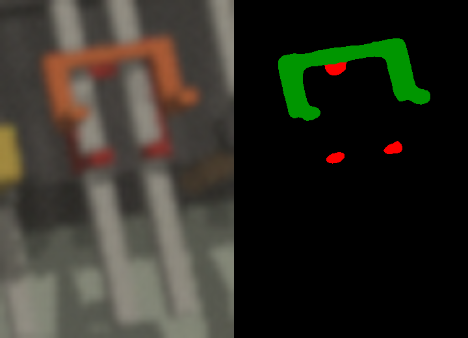

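```bash
cat >> h.py <<'E'
def quat(yaw,flip=False):
    ph=(yaw+np.pi/2)/2+(np.pi/2 if flip else 0)
    return np.array([np.cos(ph),np.sin(ph),0,0])
E
python3 - <<'E'
from h import *
A=onz("top",(236.4,215.7),.107);B=onz("top",(260.3,210.7),.107)
d=A-B;print(A,B,np.linalg.norm(d),np.degrees(np.arctan2(-d[0],d[1])),"mid",(A+B)/2)
for yaw,p in((12.4,[.4850,.2465,.141]),(12.4,[.485,.2465,.30]),(10.4,[.577,-.1624,.35]),(10.4,[.577,-.1624,.2])):
    for fl in(0,1):
        q=r.ik(np.array(p),quat(np.radians(yaw),fl)); print(yaw,p,fl,None if q is None else q.round(2))
E
```

```text
[0.47828733 0.27178817 0.107     ] [0.49111297 0.21618993 0.107     ] 0.05705840110520567 12.989993359703732 mid [0.48470015 0.24398905 0.107     ]
12.4 [0.485, 0.2465, 0.141] 0 [ 0.32  0.31 -0.21  1.05  0.    1.67]
12.4 [0.485, 0.2465, 0.141] 1 [ 0.32  0.31 -0.21  1.05  0.   -1.47]
12.4 [0.485, 0.2465, 0.3] 0 [0.32 0.24 0.11 1.44 0.   1.67]
12.4 [0.485, 0.2465, 0.3] 1 [ 0.32  0.24  0.11  1.44  0.   -1.47]
10.4 [0.577, -0.1624, 0.35] 0 [-0.41  0.34  0.38  1.61  0.    0.97]
10.4 [0.577, -0.1624, 0.35] 1 [-0.41  0.34  0.38  1.61  0.   -2.17]
10.4 [0.577, -0.1624, 0.2] 0 [-0.41  0.36  0.03  1.24  0.    0.97]
10.4 [0.577, -0.1624, 0.2] 1 [-0.41  0.36  0.03  1.24  0.   -2.17]
```

```bash
python3 - <<'E'
from h import *
q=quat(np.radians(12.6))
o=r.get_obs();p=o["eef_pos"].copy();p[2]=.36
r.line_to(p,rate=.25)
r.goto(np.array([.485,.246,.36]),q)
r.gripper_to(0.75)
r.line_to([.485,.246,.20],rate=.2)
hit=r.line_to([.485,.246,.142],rate=.08,threshold=6)
o=r.get_obs();print(hit,o["t"],o["eef_pos"],o["ft_force"],o["finger_gap"])
cv2.imwrite("pics/s1.png",r.read_camera("side")[100:220,200:360].repeat(4,0).repeat(4,1))
cv2.imwrite("pics/t1.png",r.read_camera("top")[160:260,180:300].repeat(5,0).repeat(5,1))
E
```

```text
False 5.8167 [0.48530092 0.24608947 0.14245893] [ 0.54238699 -0.20808546 -0.21521073] 0.7475016997432721
```

View pics/s1.png

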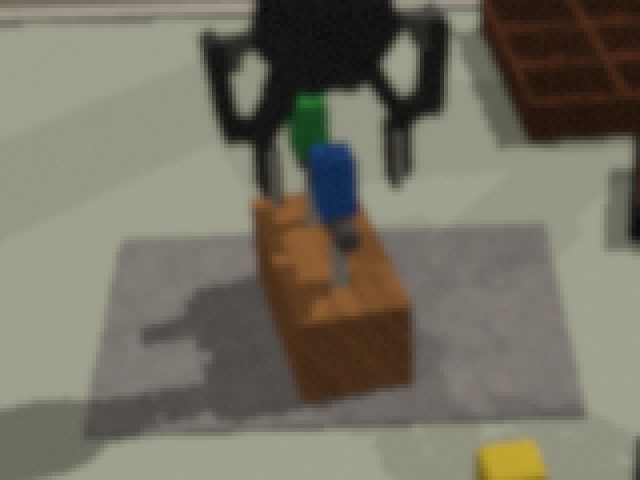

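View pics/t1.png

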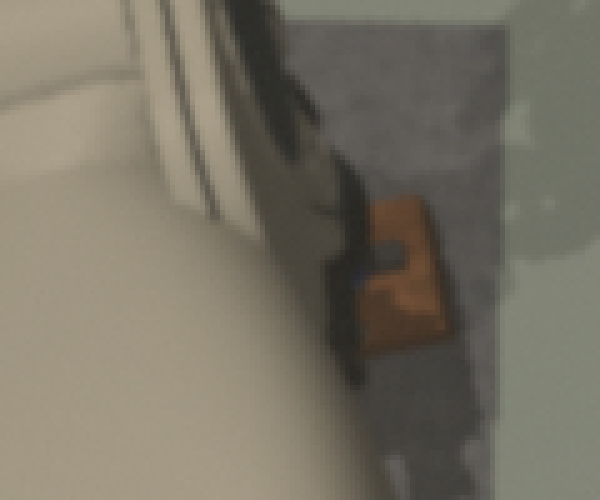

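In the side view the fingers at (270,180) and (397,165) straddle the blue block at (333,185) evenly. I'll grip and draw it out.

```bash
python3 - <<'E'
from h import *
r.gripper_to(0.0,f_grip=60)
o=r.get_obs();print(o["t"],o["eef_pos"],o["ft_force"],o["moment"],o["finger_gap"])
hit=r.line_to([.485,.246,.16],rate=.06,threshold=25);print(hit)
o=r.get_obs();print(o["t"],o["eef_pos"],o["ft_force"],o["finger_gap"])
if not hit: r.line_to([.485,.246,.31],rate=.15)
o=r.get_obs();print(o["t"],o["eef_pos"],o["ft_force"],o["moment"],o["finger_gap"])
cv2.imwrite("pics/s2.png",cv2.resize(r.read_camera("side")[50:220,200:360],None,fx=4,fy=3.5,interpolation=2))
E
```

```text
6.3583 [0.4851126  0.24605565 0.14233413] [-0.91275991 -0.48877638  3.65346161] [-0.04121102  0.17736836 -0.01513743] 0.27437014647028346
False
6.8083 [0.48508669 0.24602249 0.16029831] [ 0.08912898  0.83347041 -2.11187839] 0.27419974021465904
7.9583 [0.48471662 0.24591814 0.3090626 ] [-0.63200581  0.3985626  -2.30586497] [ 0.05854459 -0.01428422 -0.0122167 ] 0.27418489387484085
```

View pics/s2.png

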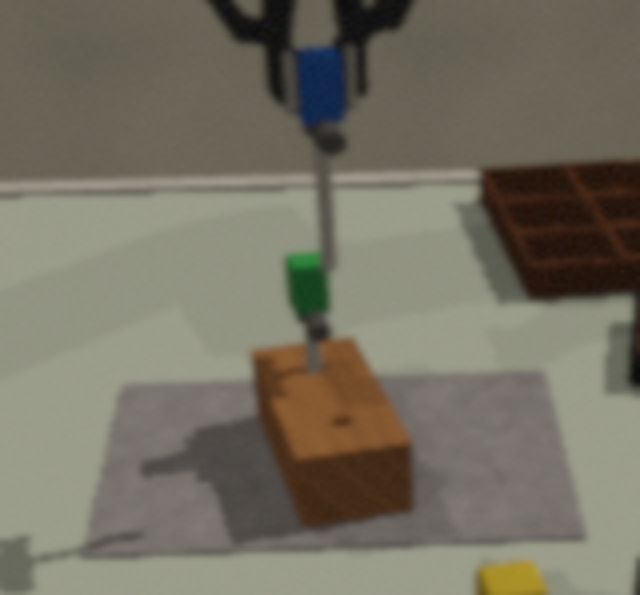

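Drawn clean: the side view shows the empty socket at (343,420) and the shank vertical. Next, hover above the middle hook and check the alignment with the cameras.

```bash
cat >> h.py <<'E'
a=np.radians(10.4);ex=np.array([np.cos(a),np.sin(a),0]);ey=np.array([-np.sin(a),np.cos(a),0])
O=np.array([.58,-.1619,.15])
def loc(X): return ((np.array([ex@(X-O),ey@(X-O),X[2]-.15]))*1e3).round(1)
def W(x,y,z): return O+ex*x/1e3+ey*y/1e3+np.array([0,0,z/1e3])
def st():
    o=r.get_obs();f=o["ft_force"];print("t",round(o["t"],2),"tcp loc",loc(o["eef_pos"]),"F loc",np.round([f@ex,f@ey,f[2]],2),"M",o["moment"].round(3),"gap",round(o["finger_gap"],3));return o
E
python3 - <<'E'
from h import *
r.line_to([.485,.246,.38],rate=.2)
r.goto(W(-45,0,230),quat(a))
r.line_to(W(-45,0,165),rate=.15)
r.sleep(.2);st()
cv2.imwrite("pics/side3.png",r.read_camera("side"));cv2.imwrite("pics/top3.png",r.read_camera("top"))
s=cv2.imread("pics/side3.png");t=cv2.imread("pics/top3.png")
cv2.imwrite("pics/s3.png",cv2.resize(s[180:330,260:440],None,fx=4,fy=4,interpolation=2))
cv2.imwrite("pics/t3.png",cv2.resize(t[120:220,340:480],None,fx=5,fy=5,interpolation=2))
E
```

```text
t 10.84 tcp loc [-4.470e+01 -1.000e-01  1.661e+02] F loc [ 0.36 -0.31 -2.01] M [-0.016 -0.006 -0.035] gap 0.271
```

View pics/s3.png

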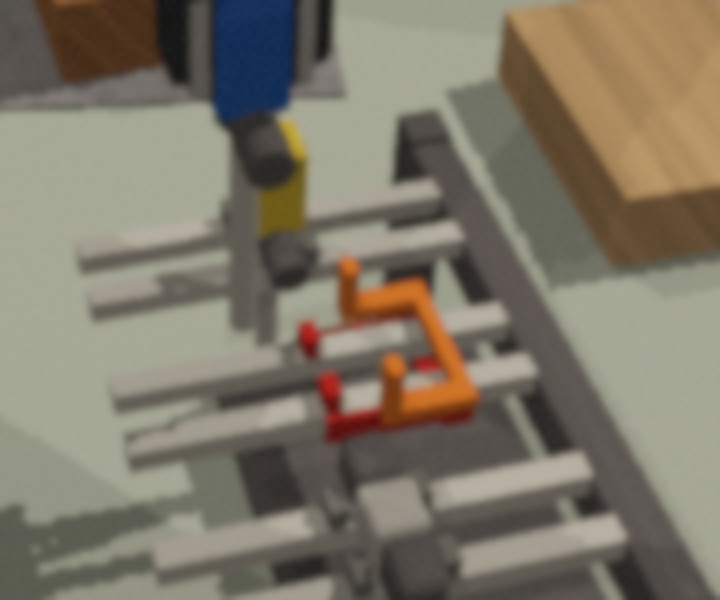

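View pics/t3.png

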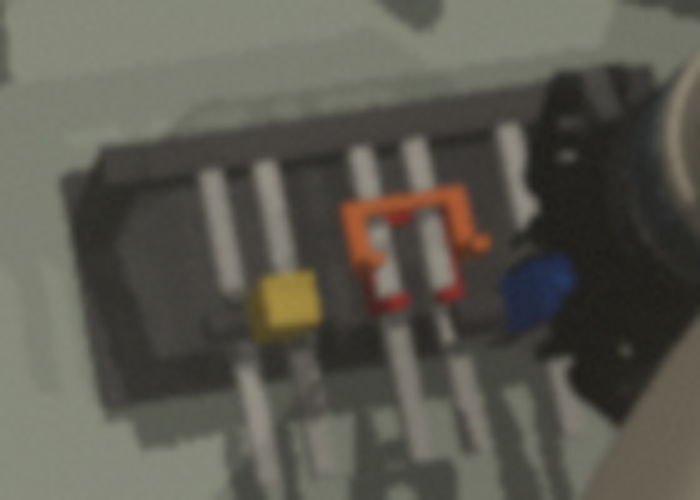

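```bash
cat > ov.py <<'E'
import sys
from h import *
def overlay(tag,tcploc,outs,dy=0.,yaw=0.,f=5):
    """draw predicted driver edge points for tcp loc (mm)"""
    x,y,z=tcploc; bz=z-35.3
    pts={}
    for i,(sx,sy) in enumerate(((-12,-12),(12,-12),(12,12),(-12,12))):
        pts[f"t{i}"]=(x+sx,y+dy+sy,bz+44);pts[f"b{i}"]=(x+sx,y+dy+sy,bz+4)
    for s in(-31,31): pts[f"bar{s}"]=(x,y+dy+s,bz)
    pts["tip"]=(x,y+dy,bz-95);pts["sh"]=(x,y+dy,bz-8)
    for n,box in outs.items():
        x0,y0,x1,y1=box
        im=cv2.imread(f"pics/{n}{tag}.png");u=cv2.resize(im[y0:y1,x0:x1],None,fx=f,fy=f,interpolation=2)
        P={k:((proj(n,W(*p))-[x0,y0]+.5)*f-.5) for k,p in pts.items()}
        I=lambda k:tuple(int(round(v)) for v in P[k])
        for i in range(4):
            cv2.line(u,I(f"t{i}"),I(f"t{(i+1)%4}"),(0,255,255),1);cv2.line(u,I(f"b{i}"),I(f"b{(i+1)%4}"),(255,0,255),1);cv2.line(u,I(f"t{i}"),I(f"b{i}"),(0,255,0),1)
        cv2.line(u,I("sh"),I("tip"),(0,0,255),1);cv2.line(u,I("bar-31"),I("bar31"),(255,255,0),1)
        cv2.imwrite(f"pics/ov_{n}{tag}.png",u)
        print(n,{k:proj(n,W(*pts[k])).round(1).tolist() for k in("tip","bar-31","bar31")})
if __name__=="__main__":
    overlay("3",(-44.7,-.1,166.1),{"side":(290,150,400,270),"top":(400,120,500,220)})
E
python3 ov.py
```

```text
side {'tip': [319.9, 259.8], 'bar-31': [327.6, 222.1], 'bar31': [314.3, 191.1]}
top {'tip': [431.1, 189.3], 'bar-31': [460.5, 178.4], 'bar31': [430.2, 183.3]}
```

View pics/ov_side3.png

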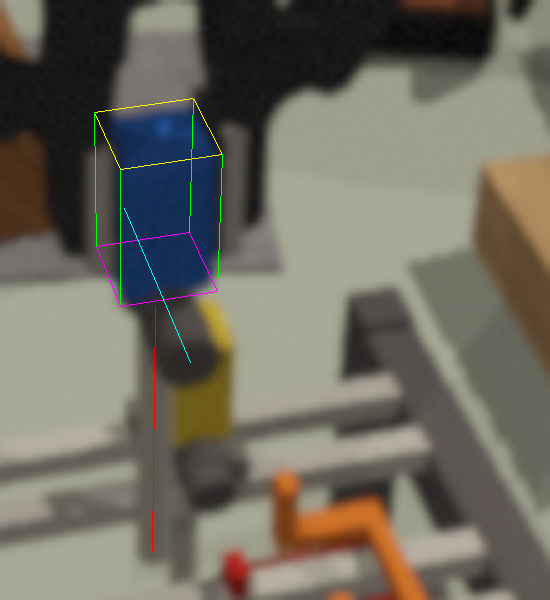

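View pics/ov_top3.png

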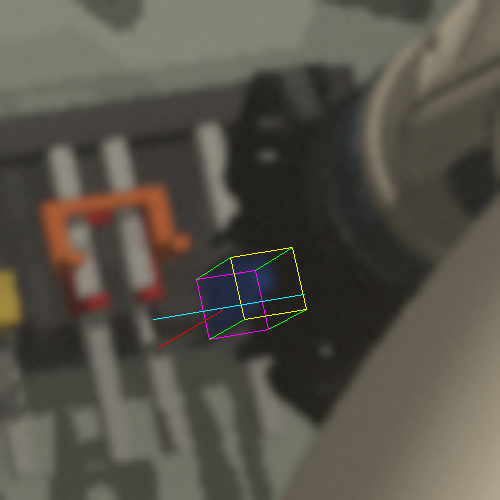

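The overlay predicted from the arm pose fits the picture within about 1–2 mm: predicted tip (319.9,259.8), seen at about (320.5,260). I'll lower the shank into the slot with a force guard and centre it by feel.

```bash
python3 - <<'E'
from h import *
hit=r.line_to(W(-45,-.3,57.5),rate=.06,threshold=4)
print(hit);st()
if not hit:
    for sgn in(1,-1):
        h=r.line_to(W(-45,-.3+6*sgn,57.5),rate=.012,threshold=2.0);print(sgn,h);st()
        r.line_to(W(-45,-.3,57.5),rate=.02);r.sleep(.1);st()
E
```

```text
False
t 12.88 tcp loc [-44.9  -0.4  57.8] F loc [ 1.45  1.18 -1.9 ] M [0.021 0.043 0.013] gap 0.276
1 True
t 13.3 tcp loc [-45.1   3.9  57.2] F loc [-0.38 -2.31 -0.38] M [-0.575 -0.243  0.021] gap 0.274
t 13.78 tcp loc [-45.1  -0.2  57.3] F loc [-0.7   1.28 -1.28] M [-0.047  0.026  0.039] gap 0.269
-1 True
t 14.12 tcp loc [-45.3  -2.6  56.9] F loc [ 0.02  0.62 -1.78] M [0.029 0.04  0.022] gap 0.274
t 14.49 tcp loc [-45.   -0.3  57.4] F loc [ 0.49 -0.05 -2.76] M [ 0.051 -0.102  0.056] gap 0.272
```

```bash
python3 - <<'E'
from h import *
def m():
    s=[]
    for _ in range(3):
        r.sleep(.03);o=r.get_obs();s.append([o["moment"]@ex,o["ft_force"]@ey])
    return np.mean(s,0),loc(o["eef_pos"])
b,_=m();print(b)
for sgn in(-1,1):
    y=-.3
    for k in range(14):
        y+=sgn*(1.0 if abs(y)<1.5 else .5)
        r.line_to(W(-45,y,57.5),rate=.03);v,l=m();print(round(y,1),l[1],(v-b).round(3))
        if abs((v-b)[0])>.15: break
    r.line_to(W(-45,-.3,57.5),rate=.04)
st()
E
```

```text
[ 0.02004972 -0.37454378]
-1.3 -1.3 [-0.021  0.522]
-2.3 -2.3 [-0.005  0.434]
-2.8 -2.6 [0.314 2.087]
0.7 0.7 [-0.017  0.599]
1.7 1.7 [-0.028  0.555]
2.2 2.2 [-0.051  0.139]
2.7 2.7 [-0.007  0.255]
3.2 3.2 [-0.032  0.201]
3.7 3.6 [-0.215 -0.673]
t 18.24 tcp loc [-45.   -0.5  57.4] F loc [-0.73  0.63 -1.94] M [ 0.035 -0.068  0.061] gap 0.272
```

Contacts came at −2.45 and +3.45 mm, 5.9 mm of play against 6 expected, so the slot centre is at +0.5. Now the push against the keeper, feeling for contact.

```bash
python3 - <<'E'
from h import *
Y=.5;Z=58.3
def m():
    s=[]
    for _ in range(3):
        r.sleep(.03);o=r.get_obs();s.append([o["moment"]@ey,o["moment"]@ex,o["ft_force"]@ex])
    return np.mean(s,0),loc(o["eef_pos"])
r.line_to(W(-45,Y,Z),rate=.03)
h=r.line_to(W(-16,Y,Z),rate=.05,threshold=6);print(h)
b,l=m();print(b,l)
x=-16;c=None
while x<4:
    x+=1.; r.line_to(W(x,Y,Z),rate=.03);v,l=m();print(round(x,1),l,(v-b).round(3))
    if abs((v-b)[0])>.25: break
st()
cv2.imwrite("pics/side4.png",r.read_camera("side"));s=cv2.imread("pics/side4.png")
cv2.imwrite("pics/s4.png",cv2.resize(s[180:320,290:430],None,fx=4,fy=4,interpolation=2))
E
```

```text
False
[ 0.02579692  0.00856853 -0.22189389] [-16.2   0.5  58.3]
-15.0 [-15.1   0.5  58.4] [-0.034  0.031  0.25 ]
-14.0 [-14.    0.5  58.3] [0.006 0.013 0.935]
-13.0 [-13.    0.5  58.3] [-0.034  0.009 -0.219]
-12.0 [-12.    0.5  58.3] [-0.008 -0.016  0.32 ]
-11.0 [-11.    0.5  58.3] [-0.021  0.003  0.803]
-10.0 [-10.    0.5  58.3] [-0.002 -0.02   0.097]
-9.0 [-9.   0.5 58.3] [-0.041  0.002  0.025]
-8.0 [-8.2  0.5 58.3] [ 0.367 -0.003 -1.673]
t 22.12 tcp loc [-8.2  0.5 58.3] F loc [-1.89 -0.06 -1.47] M [-0.062  0.388 -0.06 ] gap 0.269
```

View pics/s4.png

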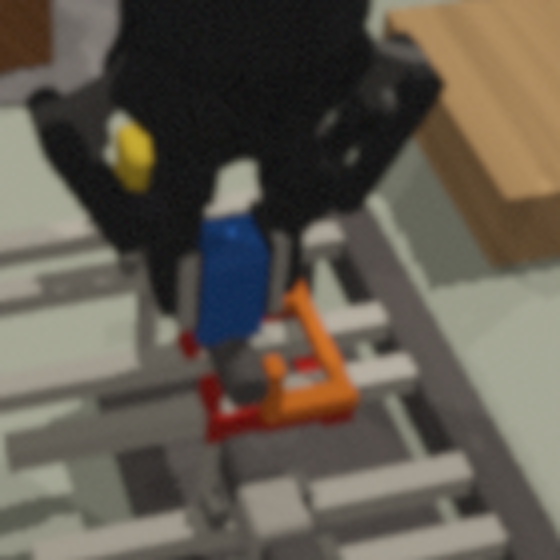

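Contact at x≈−8.3 puts the seat's middle at −3.3, against −3 from the images. Next I'll push in about 9 mm and then lower.

```bash
python3 - <<'E'
from h import *
Y=.5;Z=58.3
h=r.line_to(W(1,Y,Z),rate=.02,threshold=14);print(h)
r.sleep(.3);st()
cv2.imwrite("pics/side5.png",r.read_camera("side"));s=cv2.imread("pics/side5.png")
cv2.imwrite("pics/s5.png",cv2.resize(s[180:320,290:430],None,fx=4,fy=4,interpolation=2))
E
```

```text
False
t 23.07 tcp loc [ 0.4  0.5 58.2] F loc [-6.52  0.25  0.12] M [-0.351  1.504 -0.089] gap 0.272
```

View pics/s5.png

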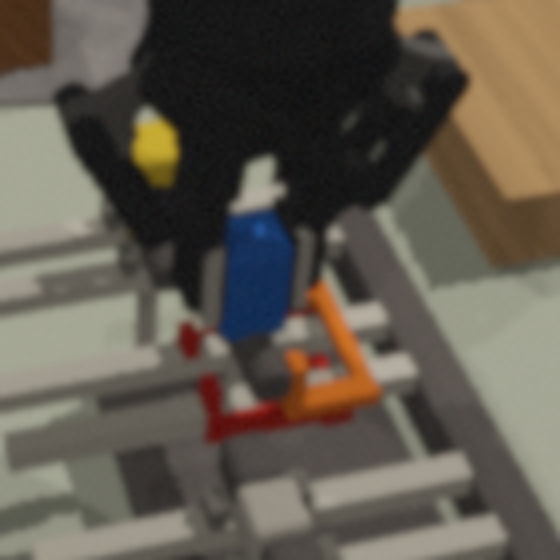

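The keeper pad has moved from (272,370) to (297,365), and 6.5 N fits about 8.5 mm of travel. Bar clear of the lips; lowering now with a guard.

```bash
python3 - <<'E'
from h import *
Y=.5
h=r.line_to(W(1,Y,46),rate=.03,threshold=6);print(h);o=st()
if not h:
    z=46;r.sleep(.1)
    b=np.mean([r.get_obs()["ft_force"][2] for _ in range(1)])
    while z>41.5:
        z-=.5;r.line_to(W(1,Y,z),rate=.03)
        f=[]
        for _ in range(4): r.sleep(.03);f.append(r.get_obs()["ft_force"][2])
        print(z,loc(r.get_obs()["eef_pos"])[2],np.round(np.mean(f),2))
        if np.mean(f)>3: break
st()
cv2.imwrite("pics/side6.png",r.read_camera("side"));s=cv2.imread("pics/side6.png")
cv2.imwrite("pics/s6.png",cv2.resize(s[180:320,290:430],None,fx=4,fy=4,interpolation=2))
E
```

```text
False
t 23.68 tcp loc [ 0.2  0.5 45.5] F loc [-6.66 -0.84 -2.92] M [-0.432  1.496 -0.071] gap 0.271
45.5 45.2 -0.19
45.0 44.9 0.64
44.5 44.5 0.78
44.0 44.0 0.89
43.5 43.5 0.98
43.0 43.3 3.11
t 26.08 tcp loc [ 0.5  0.5 43.3] F loc [-7.09 -0.4   2.63] M [-0.296  1.689 -0.087] gap 0.273
```

View pics/s6.png

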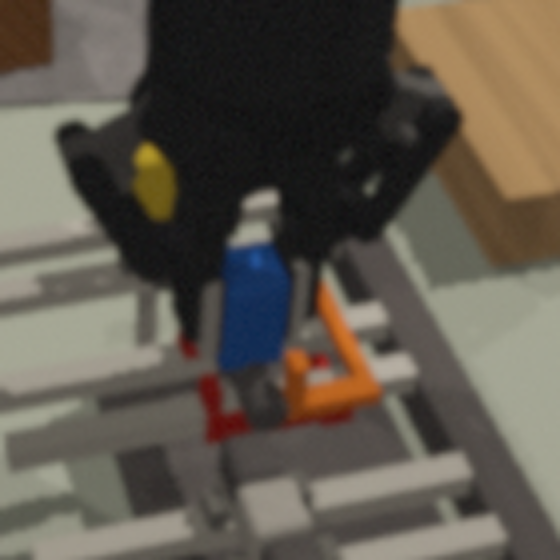

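The bar touched the rails at TCP z=43.3, so its axis is 8.0 mm above them as intended. I'll ease forward to the lips, release and back off.

```bash
python3 - <<'E'
from h import *
Y=.5
r.line_to(W(1,Y,43.2),rate=.02)
for x in(-1,-2.5,-3.5,-4.0):
    r.line_to(W(x,Y,43.2),rate=.02);r.sleep(.1);st()
r.gripper_to(.42);r.sleep(.2);o=st()
cv2.imwrite("pics/side7.png",r.read_camera("side"));s=cv2.imread("pics/side7.png")
cv2.imwrite("pics/s7.png",cv2.resize(s[180:320,290:430],None,fx=4,fy=4,interpolation=2))
E
```

```text
t 26.73 tcp loc [-1.4  0.5 43.3] F loc [-6.75  0.54  2.8 ] M [-0.246  1.444 -0.099] gap 0.277
t 27.08 tcp loc [-2.7  0.5 43.3] F loc [-5.22  0.21  0.85] M [-0.167  1.193 -0.039] gap 0.272
t 27.43 tcp loc [-3.6  0.5 43.3] F loc [-5.42  0.57  1.52] M [-0.13   1.126 -0.048] gap 0.27
t 27.78 tcp loc [-3.9  0.5 43.3] F loc [-3.34  0.05  2.66] M [-0.123  0.845 -0.051] gap 0.268
t 28.27 tcp loc [-3.9  0.5 43.2] F loc [-0.18 -0.03  0.06] M [ 0.009  0.05  -0.031] gap 0.414
```

View pics/s7.png

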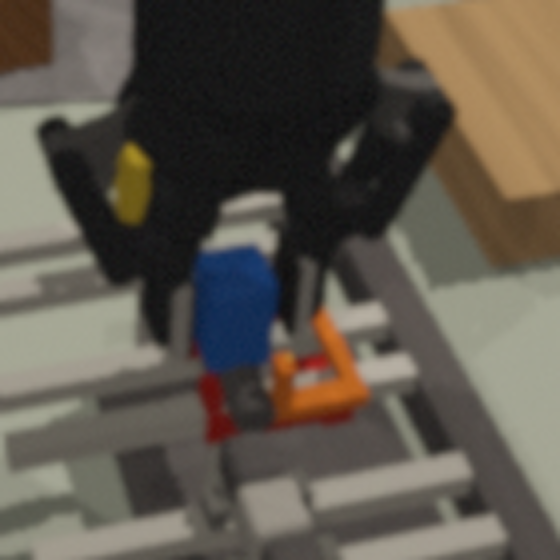

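```bash
python3 - <<'E'
from h import *
r.gripper_to(.5)
h=r.line_to(W(-5,.5,60),rate=.04,threshold=4);print(h);st()
if not h:
    r.line_to(W(-5,.5,110),rate=.08);r.line_to(W(-5,.5,200),rate=.15);st()
r.sleep(.3)
cv2.imwrite("pics/side8.png",r.read_camera("side"));s=cv2.imread("pics/side8.png")
cv2.imwrite("pics/s8.png",cv2.resize(s[180:320,290:430],None,fx=4,fy=4,interpolation=2))
E
```

```text
False
t 29.12 tcp loc [-5.   0.5 60.2] F loc [-0.11  0.22  0.25] M [ 0.011 -0.013 -0.008] gap 0.498
t 30.65 tcp loc [ -5.1   0.6 198.9] F loc [ 0.58 -0.24 -0.38] M [ 0.016 -0.017 -0.02 ] gap 0.5
```

View pics/s8.png

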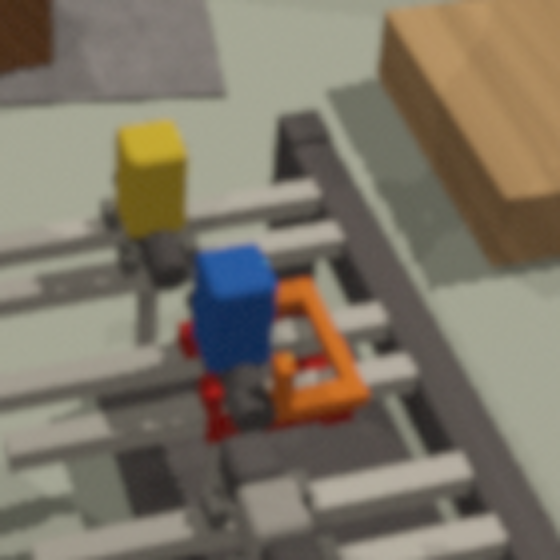

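```bash
python3 - <<'E'
from h import *
r.line_to(W(-5,.5,240),rate=.2)
r.goto(np.array([.143,-.531,.36]),quat(a))
r.sleep(.3);print(r.get_obs()["t"])
f=6;P={}
for n,bx in(("side",(325,225,375,295)),("top",(395,150,445,205))):
    im=r.read_camera(n);cv2.imwrite(f"pics/{n}9.png",im)
    x0,y0,x1,y1=bx;u=cv2.resize(im[y0:y1,x0:x1].astype(np.float32),None,fx=f,fy=f,interpolation=2)
    ch=u[...,0]-u[...,2];mx=np.percentile(ch,99.8)
    for nm,m in(("sil",ch>0.4*np.percentile(ch[ch>.3*mx],30)),("face",ch>(.78 if n=="side" else .7)*mx)):
        c,s=max(cents(m,30),key=lambda q:q[1][4]);P[n,nm]=np.array([(c[0]+.5)/f-.5+x0,(c[1]+.5)/f-.5+y0]);print(n,nm,P[n,nm].round(1))
for nm in("sil","face"):
    X,e=tri(P["side",nm],P["top",nm]);print(nm,loc(X),e)
s=cv2.imread("pics/side9.png");t=cv2.imread("pics/top9.png")
A=cv2.resize(s[190:320,270:430],(800,650),interpolation=2)[:, :];B=cv2.resize(t[130:220,350:480],(780,540),interpolation=2)
cv2.imwrite("pics/s9.png",A[:600]);cv2.imwrite("pics/t9.png",B)
# neighbours: compare before/after
for n,bx in(("side",(270,200,450,330)),("top",(345,125,475,215))):
    pass
for n,col,ref in(("side","y",0),("top","y",0)):
    for tag in("0","9"):
        hsv=cv2.cvtColor(cv2.imread(f"pics/{n}{tag}.png"),cv2.COLOR_BGR2HSV).astype(int)
        for k,m in(("yel",(hsv[...,0]>20)&(hsv[...,0]<34)&(hsv[...,1]>130)),("grn",(hsv[...,0]>50)&(hsv[...,0]<75)&(hsv[...,1]>100))):
            roi=np.zeros(m.shape,bool);roi[110:330,190:420]=1
            cs=cents(m&roi,20);print(n,tag,k,[c for c,_ in cs])
E
```

```text
33.6917
side sil [347.9 255.9]
side face [348.7 247.7]
top sil [426.8 171.5]
top face [428.5 170.4]
sil [-3.6  0.1 32.8] [0.4, 0.4]
face [-3.7  0.8 47.9] [0.1, 0.1]
side 0 yel [[327.29, 224.56]]
side 0 grn [[276.14, 129.41]]
side 9 yel [[327.31, 224.49]]
side 9 grn [[276.4, 130.34]]
top 0 yel [[396.88, 180.37]]
top 0 grn [[212.09, 217.57]]
top 9 yel [[396.92, 180.35]]
top 9 grn [[212.04, 217.41]]
```

View pics/s9.png

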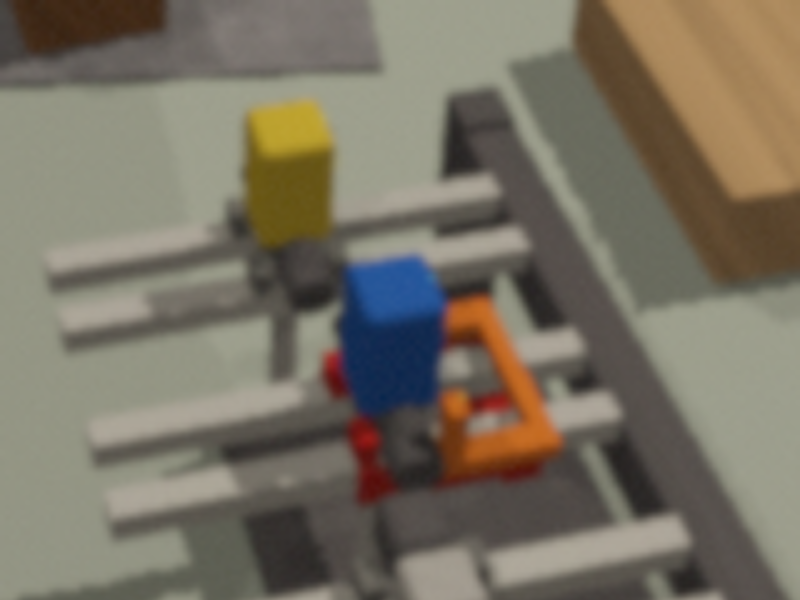

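View pics/t9.png

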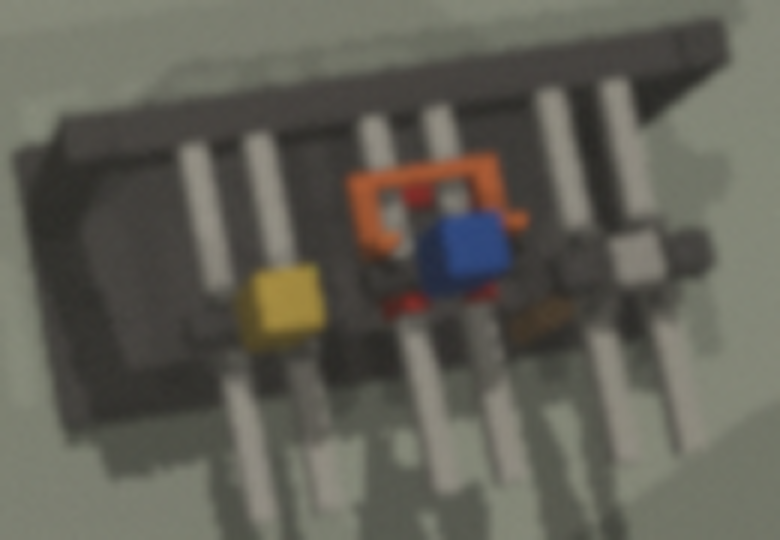

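Both views put the driver where it should be: grip at (−3.6, 0.1, 32.8) mm in the hook frame, with 32 mm the expected height. The grip is upright, the bar sits between the lips and the keeper pads, and the neighbours haven't moved. Handing in.

```bash
python3 -c "
from bench import r
r.finish_job();print(r.get_obs()['t'])"
```

```text
the job is handed in; nothing more can be done
the job is handed in; nothing more can be done
```

The blue driver is hanging on the middle hook, behind the red lips and held by the keeper. I handed the job in at about 34 s on the robot's clock; it reported no verdict.

**What I did**
- **Draw:** I found the driver and the rack in both cameras, gripped the blue block and drew it clear of the socket.
- **Centre:** I lowered the shank into the slot and felt both rails. There was 5.9 mm of play against 6 mm expected.
- **Push:** I met the keeper within 1 mm of where the images put it, and pushed it in about 8.5 mm at 6.5–7 N.
- **Seat:** I lowered until the bar touched the rails with its axis 8.0 mm above them, eased it forward to the lips and let go. The highest force I read on the way was about 7 N.

**Last checks**
- **Position:** the two views put the grip 0.1 mm off the slot centre, 32.8 mm above the rails (expected 32), and it looks upright.
- **Bystanders:** the yellow and green grips are within a pixel of where they started. I compared the hammer only by eye, and it looks unmoved.
- **Disagreement:** the top of the grip measured about 4 mm lower than expected. The same measurement read about 2 mm low in the stand, so I put this down to image error.
- **Not measured at the end:** I inferred the keeper's 4 mm hold from the bar resting at the lips. I checked tilt only by eye.

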